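# Make up a knife kit and a chisel kit for sharpening

## Task

Make up the two sharpening kits from the stock on the bench: the orange water stone, the white dressing block and the brass angle wedge go in the blue tray (for kitchen knives), the green oilstone and the honing guide in the yellow tray (for chisels). Lay each stone flat in the long bay of its tray, and each small thing flat and right way up in the middle of a small bay of its own, set down rather than dropped. Leave the slate-grey stone, the knife and the oil bottle where they are.

Things in the scene. Friction and masses are not known exactly. Their poses are not given: they have to be found in the camera images.
- blue_tray: Blue moulded job tray, fixed on the bench, 184 mm long (its x) and 146 mm wide (its y). Origin: centre of its underside. Its floor is 4 mm thick; the rim and the ribs between bays are 12 mm high above the bench. The long bay (174 x 70 mm) is centred at y = +33 mm, x = 0, its length along x; the two small bays (each 85 mm along x, 62 mm along y) are centred at y = -37 mm, x = +44.5 and -44.5 mm.
- yellow_tray: Yellow moulded job tray, fixed on the bench, 184 mm long (its x) and 146 mm wide (its y). Origin: centre of its underside. Its floor is 4 mm thick; the rim and the ribs between bays are 12 mm high above the bench. The long bay (174 x 70 mm) is centred at y = +33 mm, x = 0, its length along x; the two small bays (each 85 mm along x, 62 mm along y) are centred at y = -37 mm, x = +44.5 and -44.5 mm.
- orange_stone: Orange (terracotta) bench water stone, 150 x 50 x 25 mm, long axis along its x, lying flat. Origin: centre of its underside. About 0.4 kg.
- green_stone: Green bench oilstone, 150 x 50 x 25 mm, long axis along its x, lying flat. Origin: centre of its underside. About 0.4 kg.
- grey_stone: Slate-grey finishing stone, not wanted in either kit, 150 x 50 x 25 mm, long axis along its x, lying flat. Origin: centre of its underside.
- dressing_block: White dressing block, rounded edges, 60 mm (x) x 30 mm (y) x 25 mm high. Origin: centre of its underside.
- angle_wedge: Solid brass angle wedge, 60 mm (x) x 28 mm (y), upright parallel sides across y; its top slopes from 14 mm high at the -x end to 34 mm at the +x end (24 mm at the middle). Origin: centre of its underside. About 0.3 kg.
- honing_guide: Honing guide for chisels: aluminium clamp body 54 mm along x, 34 mm wide (y), 26 mm high with two steel rods lying on top (up to 32 mm), brass roller under it and a brass clamp knob sticking out to x = +35 mm. It stands on its two end jaws. Its flat sides across y, from 12 to 26 mm high at x = 0, are the place to grip. Origin: centre of its underside.
- kitchen_knife: Kitchen knife lying flat beyond the stock, 310 mm long, wooden handle; bystander. Origin: on the bench at the middle of its length (near the heel of the blade).
- oil_bottle: Amber oil bottle with a black cap, 52 mm diameter, 150 mm tall, standing; bystander. Origin: centre of its underside.
Not all that is in view belongs to the job. What is shaped like the dressing_block but turquoise is not meant. There is more than one size of the green_stone; the one meant has the size given above.

How it is judged:
At the end, for the whole second after the job is handed in: Each thing is upright (0.12 rad), at rest on its tray's floor (origin 1 to 7 mm above the tray's underside), one to a bay: stones in the long bays, within 14 mm along and 12 mm across of the bay centre; small things in small bays, within 18 mm of the bay centre in x and y (x of orange_stone in the frame of blue_tray between -0.014 and 0.014 m and y of orange_stone in the frame of blue_tray between 0.021 and 0.045 m and x of green_stone in the frame of yellow_tray between -0.014 and 0.014 m and y of green_stone in the frame of yellow_tray between 0.021 and 0.045 m and z of orange_stone in the frame of blue_tray between 0.001 and 0.007 m and angle between each of orange_stone, dressing_block, angle_wedge, green_stone, honing_guide's own z axis and vertical below 0.12 rad and linear speed of each of orange_stone, dressing_block, angle_wedge, green_stone, honing_guide below 0.02 m/s and angular speed of each of orange_stone, dressing_block, angle_wedge, green_stone, honing_guide below 0.2 rad/s and z of dressing_block in the frame of blue_tray between 0.001 and 0.007 m and z of angle_wedge in the frame of blue_tray between 0.001 and 0.007 m and z of green_stone in the frame of yellow_tray between 0.001 and 0.007 m and z of honing_guide in the frame of yellow_tray between 0.001 and 0.007 m and ((x of dressing_block in the frame of blue_tray between 0.0265 and 0.0625 m and y of dressing_block in the frame of blue_tray between -0.055 and -0.019 m and x of angle_wedge in the frame of blue_tray between -0.0625 and -0.0265 m and y of angle_wedge in the frame of blue_tray between -0.055 and -0.019 m) or (x of dressing_block in the frame of blue_tray between -0.0625 and -0.0265 m and y of dressing_block in the frame of blue_tray between -0.055 and -0.019 m and x of angle_wedge in the frame of blue_tray between 0.0265 and 0.0625 m and y of angle_wedge in the frame of blue_tray between -0.055 and -0.019 m)) and ((x of honing_guide in the frame of yellow_tray between 0.0265 and 0.0625 m and y of honing_guide in the frame of yellow_tray between -0.055 and -0.019 m) or (x of honing_guide in the frame of yellow_tray between -0.0625 and -0.0265 m and y of honing_guide in the frame of yellow_tray between -0.055 and -0.019 m))); the robot touches nothing.
It fails at once if the grey stone was moved more than 25 mm (distance of grey_stone from where it was at the start of the episode above 0.025 m).
It fails at once if the knife was moved more than 25 mm (distance of kitchen_knife from where it was at the start of the episode above 0.025 m).
It fails at once if the oil bottle was moved more than 25 mm or knocked over (distance of oil_bottle from where it was at the start of the episode above 0.025 m or angle between oil_bottle's own z axis and vertical above 0.4 rad).
It fails at once if a kit thing was dropped: out of the fingers and moving faster than 0.6 m/s (a fall of about 20 mm) ((contact force between orange_stone and the fingers below 0.2 N and linear speed of orange_stone above 0.6 m/s) or (contact force between green_stone and the fingers below 0.2 N and linear speed of green_stone above 0.6 m/s) or (contact force between dressing_block and the fingers below 0.2 N and linear speed of dressing_block above 0.6 m/s) or (contact force between angle_wedge and the fingers below 0.2 N and linear speed of angle_wedge above 0.6 m/s) or (contact force between honing_guide and the fingers below 0.2 N and linear speed of honing_guide above 0.6 m/s)).
It also fails if it takes over 131 s, if anything falls off the work surface, if the arm or the gripper's body presses on something with over 40 N, if the wrist force passes 120 N, or if a joint passes its speed limit or range.

## Robot

A 7-joint arm with a two-finger parallel gripper is mounted at the origin on the work surface. World frame = base frame: x ahead of the robot, y to its left, z up, the work surface at z = 0. Lengths are in m, angles in rad, forces in N, time in s.
With the tool pointing down it reaches from about 0.4 to 0.9 m from the base axis. Payload 5.6 kg.
Tool frame: the origin (TCP) lies midway between the tips of the shut fingers; the grasp point (between the pads) lies 19 mm behind it (robot.pinch_z is the distance from the TCP to the grasp point, in m); z points along the fingers, y is the direction in which the jaws open and shut (so a half turn about z gives the same grasp; the last joint's range is limited). The gripper opens to 92 mm and grips with 3 to 60 N. Pads are 20 mm wide; open, the fingers measure 128 mm over their backs; the gripper's body (75 mm by 189 mm) begins 69 mm behind the grasp point.
Start: joints at [1.098, 0.468, -0.012, 1.603, 0.006, 1.071, -0.056], TCP at [0.271, -0.591, 0.215] pointing down, gripper open.
Joint ranges: [-2.53, 2.53], [-0.31, 2.02], [-1.57, 1.55], [0.28, 2.44], [-1.29, 4.43], [0.15, 1.84], [-2.92, 2.92]. Speed limits (rad/s): [2.57, 2.57, 3.14, 3.14, 3.14, 3.14, 3.14].

## Interface

Orientations are given as a rotation vector (axis times angle).
In Python, from workcell import monitor, optics, job, spotter, robot gives the robot as it stands.
- The arm moves only by the tool step_arm, never from a script. Its argument "moves" is a list of rows, each a list of 6 numbers: the shift along the tool's x, y, z in m, then the turn, a rotation vector about the tool's x, y, z in degrees. In form: [[dx, dy, dz, rx, ry, rz], ...]. A call has 1 to 12 rows; each row is the pose to reach, as a shift and turn from the pose commanded when the call began, along the tool's axes at that moment; what a row does not reach only later rows make up. A row lasts 1/12 s, in which the tool goes at most 41.7 mm and 7.16 degrees, less where a joint would pass 70% of its speed; a pose out of reach is approached as far as the arm can. A call with a gripper value outside its range is refused whole. "hand" is the closure, from -1 (fully open) to 1 (shut), so that 0 is half open, set as the call begins (left out, the last holds). The fingers move at their own pace and stop on an object; the grip force is fixed at half the most. Time passes only in rows, so rows that repeat a pose let the fingers close. It gives the time, the measured TCP pose, the force and the opening at its end, in the units of the state.
- monitor.get_obs(): the state, without advancing time (a new reading comes with each control period).
- optics.grab_frame(name): name is "side" or "top"; returns the picture (480x640x3 uint8, red, green, blue); there is no depth.
- optics.camera_params(name): a dict with "camera_matrix" (3x3 intrinsics, pixels), "k1" (the pictures are not rectified: a ray, as slopes to the right and down, at radius r is drawn at 1 + k1 r^2 times it, then the intrinsics apply), "camera_from_world" (4x4, takes a point from world to camera coordinates). Camera axes: x right, y down, z forward; pixel columns grow to the right and rows downward; lengths in m; the calibration is good to about 2 mm. A picture is of the moment at which its call begins. camera_params takes no time and is no camera call.
- job.sign_off(): hands the job in, once; it reports no verdict.
Trained networks look in the newest picture that a camera, given by its name, has taken for a name from the list of things; names that differ only in an ending like _2 or _b are one class to them, and where a whole thing is asked for, a point or a joint stands for the part that bears it (a point fixed in the world has none). Each returns a list of dicts, best first, with "conf" (0 to 1); they miss things now and then, are a little off and sometimes report something else, mostly with a low value. They report only what shows in the picture. A call takes as long as a camera call. They do not tell look-alikes from the thing itself.
- spotter.recognise(target, camera): "uv" ([column, row] in pixels, amid what is visible of it).
- spotter.regions_of(target, camera): "pixels" (480x640 bool, what is visible of it) and "uv" ([column, row] in pixels, amid what is visible of it).
- spotter.tip_of(target, camera): "uv" ([column, row] in pixels: a listed point, or the origin of a listed thing).
The state is a dict: "time_s": time; "qpos": joint angles; "dq": joint speeds; "joint_efforts": joint torques, N m; "eef_pos": TCP position; "tcp_rot": TCP orientation; "contact_force": force on the tool from outside, world axes, zero at the start; "moment": the same for the moment, N m; "width": finger opening in m.
Only numpy, scipy, OpenCV 4.12 (cv2) and the standard library are available. Lean on these libraries where they do the work, as an engineer would, in place of code of your own. Each camera call takes 0.05 s, during which the arm holds its last target.

## Working session

There is one attempt and no reset: what is moved stays moved. The work goes in short steps, Python scripts to look and compute and a tool call to move; the robot and the scene stay as the last step left them, time stands still between calls to the robot, and variables do not carry over. Pictures are saved under pics/ and viewed, and the job is handed in when it is done.

Besides the shell and the picture viewer there is one more tool, called after "Call:" as a command line: name --pt "numbers of a row" for each row, then --argument value for the rest. step_arm: Moves the arm, as the interface text tells. Its arguments: {"type":"object","properties":{"moves":{"type":"array"},"hand":{"type":"number"}},"required":["moves"]}

```bash
ls; mkdir -p pics; python3 - <<'E'
from workcell import monitor, optics
import cv2,numpy as np
np.set_printoptions(precision=4,suppress=True)
o=monitor.get_obs(); print({k:np.round(v,3) for k,v in o.items()})
for n in ("side","top"):
    f=optics.grab_frame(n); cv2.imwrite(f"pics/{n}0.png",f[:,:,::-1]); print(optics.camera_params(n))
E
```

```text
pics
{'time_s': np.float64(0.0), 'qpos': array([ 1.098,  0.468, -0.012,  1.604,  0.006,  1.071, -0.056]), 'dq': array([-0.001,  0.001,  0.   , -0.   , -0.   ,  0.   , -0.001]), 'joint_efforts': array([ -0.   , -52.056,  -0.013, -24.374,  -0.057,   0.017,   0.   ]), 'eef_pos': array([ 0.271, -0.59 ,  0.214]), 'tcp_rot': array([-3.068, -0.669,  0.001]), 'contact_force': array([ 0.006, -0.053,  0.162]), 'moment': array([-0.006, -0.056,  0.024]), 'width': np.float64(0.092)}
{'camera_matrix': array([[434.1054,   0.    , 319.6353],
       [  0.    , 434.1054, 239.6905],
       [  0.    ,   0.    ,   1.    ]]), 'k1': -0.03481017879562754, 'camera_from_world': array([[-0.7386, -0.6741,  0.0003,  0.4088],
       [-0.3321,  0.3634, -0.8704,  0.2399],
       [ 0.5867, -0.643 , -0.4923,  0.4673],
       [ 0.    ,  0.    ,  0.    ,  1.    ]])}
{'camera_matrix': array([[547.2684,   0.    , 315.9469],
       [  0.    , 547.2684, 243.3851],
       [  0.    ,   0.    ,   1.    ]]), 'k1': -0.10144265909670631, 'camera_from_world': array([[ 0.0079, -0.9999,  0.0135, -0.019 ],
       [-0.9977, -0.0088, -0.0671,  0.5525],
       [ 0.0672, -0.0129, -0.9977,  1.2271],
       [ 0.    ,  0.    ,  0.    ,  1.    ]])}
```

View pics/top0.png

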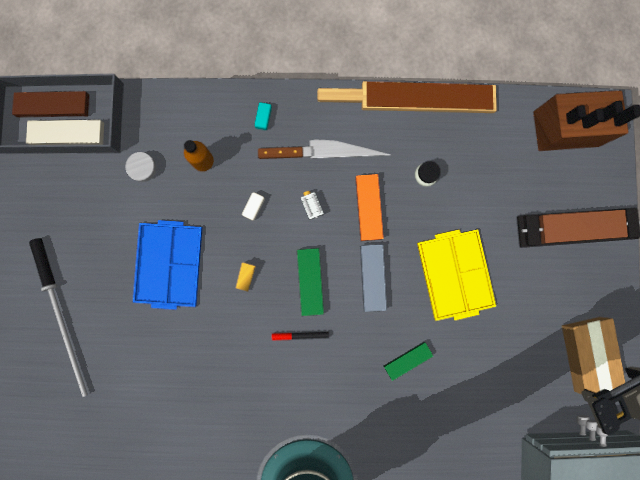

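View pics/side0.png

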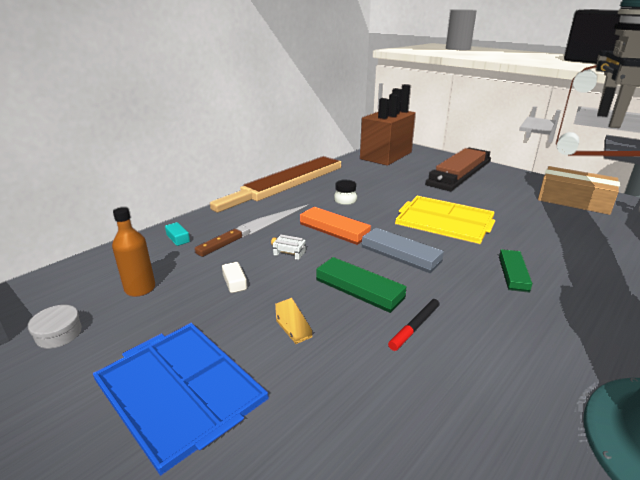

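```bash
cat > h.py <<'E'
import numpy as np,cv2
from scipy.optimize import minimize
from workcell import monitor, optics, spotter
np.set_printoptions(precision=4,suppress=True)
P={n:optics.camera_params(n) for n in("side","top")}
def proj(n,X):
    p=P[n];T=p["camera_from_world"];c=np.atleast_2d(X)@T[:3,:3].T+T[:3,3]
    s=c[:,:2]/c[:,2:];s=s*(1+p["k1"]*(s**2).sum(1,keepdims=True))
    K=p["camera_matrix"];return s@np.diag([K[0,0],K[1,1]])+K[:2,2]
def unproj(n,uv,z):
    p=P[n];K=p["camera_matrix"];d=(np.atleast_2d(uv)-K[:2,2])/K[0,0];s=d.copy()
    for _ in range(20): s=d/(1+p["k1"]*(s**2).sum(1,keepdims=True))
    T=p["camera_from_world"];R=T[:3,:3];C=-R.T@T[:3,3]
    w=np.c_[s,np.ones(len(s))]@R;return C+w*((z-C[2])/w[:,2])[:,None]
def place(V,q):
    c,s=np.cos(q[2]),np.sin(q[2]);V=np.asarray(V,float);return V@np.array([[c,-s,0],[s,c,0],[0,0,1]]).T+[q[0],q[1],q[3] if len(q)>3 else 0]
def box(l,w,h,h2=None):
    h2=h if h2 is None else h2
    return [(sx*l/2,sy*w/2,z) for sx in(-1,1) for sy in(-1,1) for z in(0,h if sx<0 else h2)]
def hullmask(n,V,q,S=4):
    m=np.zeros((480*S,640*S),np.uint8);h=cv2.convexHull(proj(n,place(V,q)).astype(np.float32)).reshape(-1,2)
    cv2.fillConvexPoly(m,np.round(((h+.5)*S-.5)*16).astype(np.int32),1,shift=4)
    return cv2.resize(m.astype(np.float32),(640,480),interpolation=cv2.INTER_AREA)
def fit(masks,V,q0,yaws=None,z=None):
    zz=[] if z is None else [z]
    def cost(q):
        t=0
        for n,m in masks.items():
            h=hullmask(n,V,list(q)+zz);t+=np.abs(h-m).sum()/m.sum()
        return t
    best=None
    for y in (yaws if yaws is not None else [q0[2]]):
        r=minimize(cost,[q0[0],q0[1],y],method="Nelder-Mead",options=dict(initial_simplex=np.array([q0[0],q0[1],y])+np.array([[0,0,0],[.01,0,0],[0,.01,0],[0,0,.25]]),xatol=1e-4,fatol=1e-4,maxiter=120))
        if best is None or r.fun<best.fun:best=r
    return best
E
python3 - <<'E'
from h import *
import pickle
F={n:optics.grab_frame(n) for n in P};D={}
for t in "blue_tray yellow_tray orange_stone green_stone grey_stone dressing_block angle_wedge honing_guide".split():
    for n in P:
        r=spotter.regions_of(t,n);D[t,n]=r
        print(t,n,[(round(a["conf"],2),np.round(a["uv"]).tolist(),int(a["pixels"].sum())) for a in r])
pickle.dump((F,D),open("det.pkl","wb"))
E
```

```text
blue_tray side [(0.65, [174.0, 395.0], 14391)]
blue_tray top [(0.72, [167.0, 263.0], 5374)]
yellow_tray side [(0.83, [446.0, 218.0], 2983)]
yellow_tray top [(0.96, [455.0, 273.0], 5342)]
orange_stone side [(0.85, [338.0, 228.0], 1366), (0.23, [234.0, 278.0], 514)]
orange_stone top [(0.85, [370.0, 207.0], 1500)]
green_stone side [(0.87, [515.0, 273.0], 987), (0.59, [363.0, 285.0], 2596)]
green_stone top [(0.85, [406.0, 360.0], 826), (0.57, [306.0, 281.0], 1424)]
grey_stone side [(0.96, [403.0, 250.0], 1910)]
grey_stone top [(0.9, [376.0, 279.0], 1490)]
dressing_block side [(0.93, [235.0, 279.0], 503)]
dressing_block top [(0.58, [260.0, 114.0], 391), (0.57, [253.0, 206.0], 355)]
angle_wedge side [(0.89, [293.0, 325.0], 1009)]
angle_wedge top [(0.58, [244.0, 273.0], 332), (0.23, [310.0, 281.0], 1510)]
honing_guide side [(0.79, [291.0, 246.0], 621)]
honing_guide top [(0.7, [311.0, 204.0], 360)]
```

```bash
cat > fit0.py <<'E'
from h import *
import pickle
F,D=pickle.load(open("det.pkl","rb"))
B=box(.15,.05,.025)
items={"orange":("orange_stone",0,0,B,.02),"green_big":("green_stone",1,1,B,.02),"green_small":("green_stone",0,0,B,.02),"grey":("grey_stone",0,0,B,.02),
"block":("dressing_block",1,0,box(.06,.03,.025),.02),"wedge":("angle_wedge",0,0,box(.06,.028,.014,.034),.02),
"guide":("honing_guide",0,0,box(.054,.034,.03)+[(.035,0,.013)],.02),
"blue":("blue_tray",0,0,box(.184,.146,.012),.01),"yellow":("yellow_tray",0,0,box(.184,.146,.012),.01)}
R={}
for k,(t,it,iS,V,z) in items.items():
    m={"top":D[t,"top"][it]["pixels"].astype(np.float32),"side":D[t,"side"][iS]["pixels"].astype(np.float32)}
    uv=np.argwhere(m["top"]>0)[:,::-1].mean(0);c=unproj("top",uv,z)[0]
    yaws=np.arange(0,2*np.pi if k in("wedge","guide") else np.pi,np.pi/4)
    out={}
    for w in(["top","side"],["top"],["side"]):
        r=fit({n:m[n] for n in w},V,[c[0],c[1],0],yaws if len(w)==2 else [q[2]]); 
        if len(w)==2:q=r.x
        print(k,w,r.x,round(r.fun,3))
    R[k]=q
pickle.dump(R,open("R.pkl","wb"))
E
python3 fit0.py
python3 - <<'E'
from h import *
import pickle
F,D=pickle.load(open("det.pkl","rb"));R=pickle.load(open("R.pkl","rb"))
exec(open("fit0.py").read().split("R={}")[0])
for n,(x0,y0,w,h) in {"top":(120,150,400,240),"side":(80,180,480,300)}.items():
    S=800/w; im=cv2.resize(F[n][y0:y0+h,x0:x0+w,::-1],None,fx=S,fy=S,interpolation=cv2.INTER_NEAREST)
    for k,q in R.items():
        p=place(items[k][3],q); hh=cv2.convexHull(proj(n,p).astype(np.float32)).reshape(-1,2)
        cv2.polylines(im,[((hh+.5-[x0,y0])*S).astype(int)],True,(255,0,255),1)
        a=place([(0,0,.02),(.03,0,.02)],q);a=((proj(n,a)+.5-[x0,y0])*S).astype(int);cv2.arrowedLine(im,tuple(a[0].tolist()),tuple(a[1].tolist()),(0,0,0),2)
    cv2.imwrite(f"pics/{n}1.png",im)
E
```

```text
orange ['top', 'side'] [ 0.6379 -0.1352  0.0756] 0.182
orange ['top'] [ 0.6377 -0.1346  0.0789] 0.036
orange ['side'] [ 0.6403 -0.1386  0.0635] 0.108
green_big ['top', 'side'] [ 0.4652 -0.0011  0.0877] 0.161
green_big ['top'] [ 0.4654 -0.0001  0.086 ] 0.058
green_big ['side'] [ 0.4655 -0.0042  0.0797] 0.036
green_small ['top', 'side'] [ 0.2947 -0.2462  1.9447] 1.695
green_small ['top'] [ 0.2841 -0.2267  2.1708] 0.97
green_small ['side'] [ 0.2943 -0.2485  1.939 ] 0.718
grey ['top', 'side'] [ 0.4766 -0.145   0.0643] 0.128
grey ['top'] [ 0.4762 -0.1445  0.0622] 0.048
grey ['side'] [ 0.4771 -0.1477  0.0478] 0.044
block ['top', 'side'] [ 0.6382  0.1293 -0.4692] 0.367
block ['top'] [ 0.6388  0.1295 -0.4452] 0.131
block ['side'] [ 0.6415  0.1266 -0.4753] 0.218
wedge ['top', 'side'] [ 0.4756  0.1449 -0.2789] 0.198
wedge ['top'] [ 0.4757  0.1461 -0.2535] 0.102
wedge ['side'] [ 0.4755  0.144  -0.2849] 0.047
guide ['top', 'side'] [ 0.6392 -0.0035  0.3728] 0.374
guide ['top'] [ 0.64   -0.0019  0.345 ] 0.148
guide ['side'] [ 0.6393 -0.0058  0.4053] 0.186
blue ['top', 'side'] [ 0.5023  0.3266 -0.0514] 0.11
blue ['top'] [ 0.5029  0.3278 -0.0526] 0.059
blue ['side'] [ 0.5014  0.325  -0.0583] 0.035
yellow ['top', 'side'] [ 0.4847 -0.3413  0.2278] 0.131
yellow ['top'] [ 0.4846 -0.3395  0.2319] 0.06
yellow ['side'] [ 0.4859 -0.3436  0.2286] 0.052
```

View pics/top1.png

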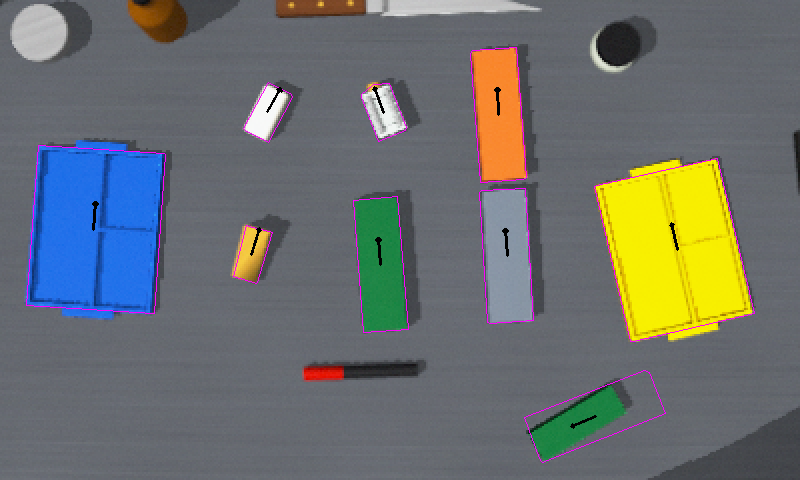

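View pics/side1.png

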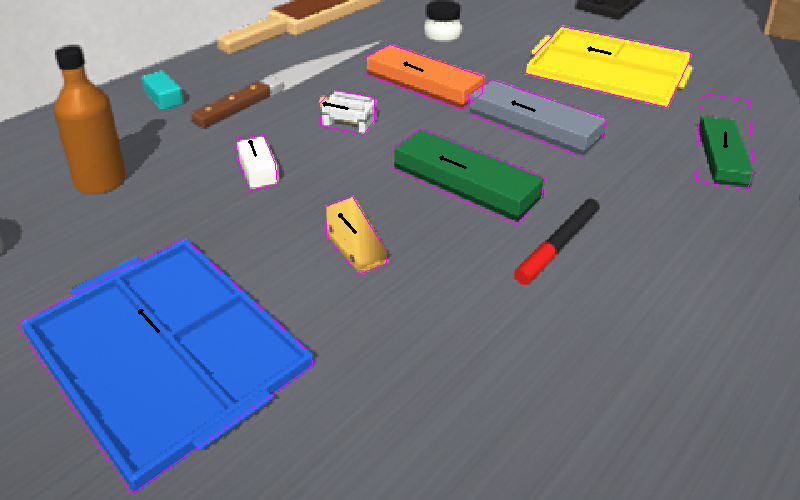

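```bash
cat >> h.py <<'E'
from scipy.spatial.transform import Rotation as Ro
def plan(x,y,z,yaw):
    o=monitor.get_obs();R=Ro.from_rotvec(o["tcp_rot"]);p=np.array(o["eef_pos"])
    Rt=Ro.from_euler("z",yaw)*Ro.from_matrix(np.diag([1.,-1,-1]))
    d=R.inv().apply(np.array([x,y,z])-p);r=(R.inv()*Rt).as_rotvec(degrees=True)
    print("t",round(o["time_s"],2),"pos",p,"w",o["width"],"move",np.round(d,4),np.round(r,2),"dist",round(float(np.linalg.norm(d)),3))
E
python3 - <<'E'
from h import *
import pickle
print("bottle",[ (a["conf"],a["uv"],unproj("top" if n=="top" else "side",a["uv"],0)[0]) for n in("top","side") for a in spotter.tip_of("oil_bottle",n)])
R=pickle.load(open("R.pkl","rb"))
for t in("blue","yellow"):
    for b in((0,.033,0),(.0445,-.037,0),(-.0445,-.037,0)): print(t,b,place([b],R[t])[0],R[t][2])
q=R["wedge"];print("wedge grip",place([(.003,0,0)],q))
q=R["orange"];plan(q[0],q[1],.12,q[2])
E
```

```text
bottle [(0.86, [205.7, 158.0], array([0.7522, 0.2454, 0.    ])), (0.63, [139.7, 287.0], array([0.7481, 0.2486, 0.    ]))]
blue (0, 0.033, 0) [0.504  0.3595 0.    ] -0.05144859597574579
blue (0.0445, -0.037, 0) [0.5449 0.2873 0.    ] -0.05144859597574579
blue (-0.0445, -0.037, 0) [0.456  0.2919 0.    ] -0.05144859597574579
yellow (0, 0.033, 0) [ 0.4773 -0.3092  0.    ] 0.2277697991295063
yellow (0.0445, -0.037, 0) [ 0.5364 -0.3673  0.    ] 0.2277697991295063
yellow (-0.0445, -0.037, 0) [ 0.4497 -0.3874  0.    ] 0.2277697991295063
wedge grip [[0.4784 0.1441 0.    ]]
t 1.1 pos [ 0.2708 -0.5909  0.2146] w 0.09228445969619652 move [ 0.5236 -0.2613  0.0946] [ 0.    0.   20.29] dist 0.593
```

Call:
step_arm --pt "0.018 -0.009 0 0 0 1" --pt "0.524 -0.261 0.0 0 0 20.3" --pt "0.524 -0.261 0.0 0 0 20.3" --pt "0.524 -0.261 0.0 0 0 20.3" --pt "0.524 -0.261 0.0 0 0 20.3" --pt "0.524 -0.261 0.0 0 0 20.3" --pt "0.524 -0.261 0.0 0 0 20.3" --pt "0.524 -0.261 0.0 0 0 20.3" --pt "0.524 -0.261 0.0 0 0 20.3" --pt "0.524 -0.261 0.0 0 0 20.3" --pt "0.524 -0.261 0.0 0 0 20.3" --pt "0.524 -0.261 0.0 0 0 20.3" --hand -1

```text
time_s: 2.1
eef_pos: [0.572, -0.2172, 0.2149]
tcp_rot: [3.139, 0.118, 0.001]
contact_force: [0.3, 0.4, 0.7]
width: 0.0918
```

```bash
cat > p.py <<'E'
import sys
from h import *
plan(*map(float,sys.argv[1:]))
E
python3 p.py .6379 -.1352 .10 .0756
```

```text
t 2.1 pos [ 0.572  -0.2172  0.2149] w 0.0918015160834772 move [ 0.0718 -0.0769  0.1149] [ 0.02 -0.02 -0.02] dist 0.156
```

Call:
step_arm --pt "0.026 -0.028 0.02 0 0 0" --pt "0.048 -0.051 0.05 0 0 0" --pt "0.065 -0.068 0.09 0 0 0" --pt "0.072 -0.077 0.115 0 0 0" --pt "0.072 -0.077 0.115 0 0 0" --pt "0.072 -0.077 0.115 0 0 0"

```text
time_s: 2.6
eef_pos: [0.6359, -0.1356, 0.0977]
tcp_rot: [-3.138, -0.121, 0.007]
contact_force: [-0.5, 0.0, 0.5]
width: 0.092
```

```bash
python3 p.py .6379 -.1352 .012 .0756
```

```text
t 2.6 pos [ 0.6359 -0.1356  0.0977] w 0.09198521273844976 move [ 0.0024 -0.0002  0.0857] [-0.06  0.24  0.1 ] dist 0.086
```

Call:
step_arm --pt "0.001 0 0.02 0 0 0" --pt "0.002 0 0.05 0 0 0" --pt "0.002 0 0.07 0 0 0" --pt "0.002 0 0.081 0 0 0" --pt "0.002 0 0.086 0 0 0" --pt "0.002 0 0.086 0 0 0" --pt "0.002 0 0.086 0 0 0"

```text
time_s: 3.18
eef_pos: [0.6401, -0.1375, 0.0154]
tcp_rot: [3.139, 0.117, 0.004]
contact_force: [0.9, -0.2, 0.4]
width: 0.0918
```

```bash
python3 p.py .6379 -.1352 .012 .0756
```

```text
t 3.18 pos [ 0.6401 -0.1375  0.0154] w 0.09182626289358797 move [-0.002  -0.0025  0.0034] [ 0.05 -0.15 -0.06] dist 0.005
```

Call:
step_arm --pt "-0.001 0 0.002 0 0 0" --pt "-0.001 0 0.002 0 0 0" --pt "-0.001 0 0.002 0 0 0"

```text
time_s: 3.43
eef_pos: [0.6385, -0.1368, 0.0125]
tcp_rot: [3.139, 0.118, 0.002]
contact_force: [-1.3, -0.0, 0.0]
width: 0.0917
```

Call:
step_arm --pt "0 0 0 0 0 0" --pt "0 0 0 0 0 0" --pt "0 0 0 0 0 0" --pt "0 0 0 0 0 0" --pt "0 0 0 0 0 0" --pt "0 0 0 0 0 0" --pt "0 0 0 0 0 0" --pt "0 0 0 0 0 0" --hand 1

```text
time_s: 4.1
eef_pos: [0.6379, -0.1367, 0.0115]
tcp_rot: [3.139, 0.118, -0.0]
contact_force: [0.5, -0.1, -0.6]
width: 0.0493
```

```bash
python3 p.py .6379 -.1352 .012 .0756
```

```text
t 4.1 pos [ 0.6379 -0.1367  0.0115] w 0.04933092627988254 move [ 0.0001 -0.0015 -0.0005] [ 0.    0.01 -0.01] dist 0.002
```

Call:
step_arm --pt "0 0 -0.01 0 0 0" --pt "0 0 -0.03 0 0 0" --pt "0 0 -0.06 0 0 0" --pt "0 0 -0.085 0 0 0" --pt "0 0 -0.1 0 0 0" --pt "0 0 -0.1 0 0 0"

```text
time_s: 4.6
eef_pos: [0.6403, -0.137, 0.1159]
tcp_rot: [3.138, 0.118, 0.01]
contact_force: [0.7, -0.3, -3.5]
width: 0.0496
```

```bash
python3 p.py .504 .3595 .1115 -.0514
```

```text
t 4.6 pos [ 0.6403 -0.137   0.1159] w 0.0495733170400138 move [-0.0986 -0.5053  0.0029] [ 0.07 -0.38  7.26] dist 0.515
```

Call:
step_arm --pt "-0.003 -0.015 0 0 0 0.3" --pt "-0.008 -0.045 0 0 0 1" --pt "-0.016 -0.085 0 0 0 2" --pt "-0.024 -0.125 0 0 0 2.5" --pt "-0.032 -0.165 0 0 0 3" --pt "-0.04 -0.205 0 0 0 4" --pt "-0.048 -0.245 0 0 0 4.5" --pt "-0.056 -0.285 0 0 0 5" --pt "-0.063 -0.325 0 0 0 5.5" --pt "-0.071 -0.365 0 0 0 6" --pt "-0.079 -0.405 0 0 0 6.5" --pt "-0.086 -0.44 0 0 0 7"

```text
time_s: 5.6
eef_pos: [0.5167, 0.298, 0.1103]
tcp_rot: [3.14, -0.072, -0.004]
contact_force: [0.5, 0.0, -3.9]
width: 0.0498
```

Call:
step_arm --pt "-0.006 -0.03 0 0 0 0.2" --pt "-0.01 -0.05 0 0 0 0.3" --pt "-0.012 -0.065 0 0 0 0.3" --pt "-0.012 -0.065 0 0 0 0.3" --pt "-0.012 -0.065 0 0 0 0.3" --pt "-0.012 -0.065 0 0 0 0.3" --pt "-0.012 -0.065 0 0 0 0.3"

```text
time_s: 6.18
eef_pos: [0.511, 0.3586, 0.1111]
tcp_rot: [3.139, -0.086, -0.0]
contact_force: [0.3, -0.5, -3.6]
width: 0.0499
```

```bash
python3 p.py .504 .3595 .016 -.0514
```

```text
t 6.18 pos [0.511  0.3586 0.1111] w 0.04993487414772576 move [-0.007  -0.0006  0.0951] [ 0.1   0.01 -0.2 ] dist 0.095
```

Call:
step_arm --pt "-0.003 0 0.01 0 0 0" --pt "-0.007 0 0.03 0 0 0" --pt "-0.007 0 0.055 0 0 0" --pt "-0.007 0 0.07 0 0 0" --pt "-0.007 0 0.08 0 0 0" --pt "-0.007 0 0.086 0 0 0" --pt "-0.007 0 0.089 0 0 0" --pt "-0.007 0 0.089 0 0 0" --pt "-0.007 0 0.089 0 0 0"

```text
time_s: 6.93
eef_pos: [0.5037, 0.3618, 0.0233]
tcp_rot: [-3.14, 0.082, -0.002]
contact_force: [0.2, -0.0, -3.8]
width: 0.0499
```

```bash
python3 - <<'E'
from h import *
plan(.504,.3595,.016,-.0514)
cv2.imwrite("pics/top2.png",cv2.resize(optics.grab_frame("top")[180:330,90:290,::-1],None,fx=4,fy=4))
E
```

```text
t 6.93 pos [0.5037 0.3618 0.0233] w 0.04988181307681823 move [0.0004 0.0023 0.0073] [-0.05 -0.06 -0.05] dist 0.008
```

View pics/top2.png

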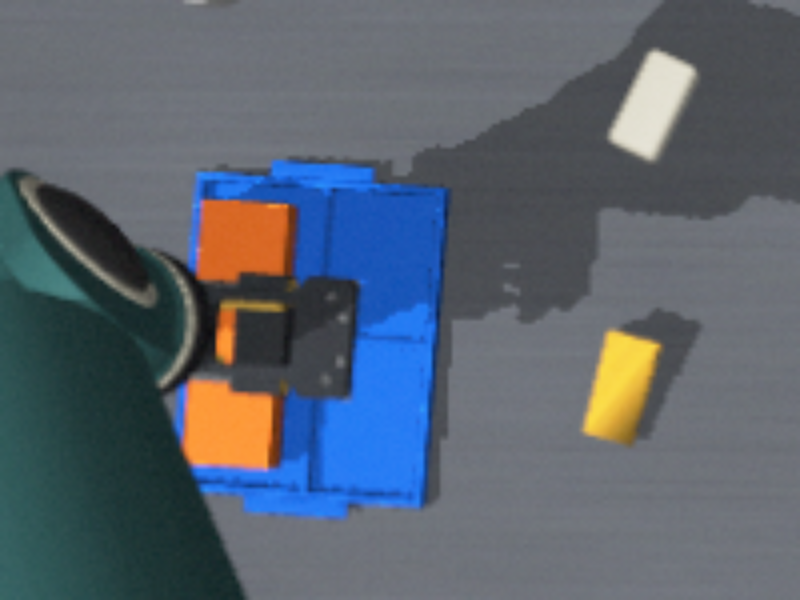

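The orange stone (seen amid 240,330 in the crop) is over the long bay and clear of its ribs, so I'm lowering it.

Call:
step_arm --pt "0 0.002 0.003 0 0 0" --pt "0 0.002 0.005 0 0 0" --pt "0 0.002 0.006 0 0 0" --pt "0 0.002 0.006 0 0 0" --pt "0 0.002 0.006 0 0 0"

```text
time_s: 7.4
eef_pos: [0.503, 0.3595, 0.0166]
tcp_rot: [3.141, -0.082, 0.0]
contact_force: [-0.9, -0.4, -3.9]
width: 0.0499
```

```bash
python3 p.py .504 .3595 .016 -.0514
```

```text
t 7.4 pos [0.503  0.3595 0.0166] w 0.04986953268669368 move [ 0.001  -0.      0.0006] [ 0.   -0.   -0.03] dist 0.001
```

Call:
step_arm --pt "0 0 0.001 0 0 0" --pt "0 0 0.001 0 0 0" --pt "0 0 0.001 0 0 0"

```text
time_s: 7.65
eef_pos: [0.503, 0.3596, 0.0155]
tcp_rot: [3.141, -0.082, -0.0]
contact_force: [0.1, 0.3, -3.1]
width: 0.0496
```

Just touching. Release.

Call:
step_arm --pt "0 0 0.0005 0 0 0" --pt "0 0 0.0005 0 0 0" --pt "0 0 0 0 0 0" --pt "0 0 0 0 0 0" --hand -0.4

```text
time_s: 7.98
eef_pos: [0.5034, 0.3598, 0.0161]
tcp_rot: [-3.14, 0.082, -0.001]
contact_force: [0.1, 0.6, 0.2]
width: 0.0644
```

Call:
step_arm --pt "0 0 -0.01 0 0 0" --pt "0 0 -0.03 0 0 0" --pt "0 0 -0.06 0 0 0" --pt "0 0 -0.085 0 0 0" --pt "0 0 -0.1 0 0 0" --pt "0 0 -0.1 0 0 0"

```text
time_s: 8.48
eef_pos: [0.5053, 0.3613, 0.1205]
tcp_rot: [-3.136, 0.082, -0.01]
contact_force: [0.1, 0.4, 0.2]
width: 0.0642
```

```bash
python3 p.py .6384 .1290 .10 -.464
```

```text
t 8.48 pos [0.5053 0.3613 0.1205] w 0.06418128141170497 move [0.1449 0.2251 0.0202] [-0.36 -0.29 23.6 ] dist 0.269
```

Call:
step_arm --pt "0.01 0.015 0 0 0 1.5" --pt "0.03 0.045 0.005 0 0 4.5" --pt "0.05 0.08 0.01 0 0 8" --pt "0.073 0.113 0.01 0 0 12" --pt "0.095 0.147 0.01 0 0 16" --pt "0.115 0.18 0.015 0 0 19.5" --pt "0.133 0.207 0.02 0 0 22.5" --pt "0.145 0.225 0.02 0 0 23.6" --pt "0.145 0.225 0.02 0 0 23.6" --pt "0.145 0.225 0.02 0 0 23.6" --pt "0.145 0.225 0.02 0 0 23.6" --pt "0.145 0.225 0.02 0 0 23.6"

```text
time_s: 9.48
eef_pos: [0.6351, 0.1288, 0.095]
tcp_rot: [-3.058, 0.719, 0.002]
contact_force: [0.6, -0.2, 0.2]
width: 0.0642
```

```bash
python3 p.py .6384 .1290 .012 -.464
```

```text
t 9.48 pos [0.6351 0.1288 0.095 ] w 0.06418999295808019 move [ 0.003  -0.0017  0.083 ] [0.   0.09 0.13] dist 0.083
```

Call:
step_arm --pt "0.002 0 0.015 0 0 0" --pt "0.003 -0.001 0.04 0 0 0" --pt "0.003 -0.001 0.06 0 0 0" --pt "0.003 -0.001 0.073 0 0 0" --pt "0.003 -0.001 0.08 0 0 0" --pt "0.003 -0.001 0.083 0 0 0" --pt "0.003 -0.001 0.083 0 0 0" --pt "0.003 -0.001 0.083 0 0 0" --pt "0.003 -0.001 0.083 0 0 0"

```text
time_s: 10.23
eef_pos: [0.6401, 0.1271, 0.0137]
tcp_rot: [-3.057, 0.722, -0.003]
contact_force: [0.1, -0.8, 0.3]
width: 0.0642
```

```bash
python3 p.py .6384 .1290 .012 -.464
```

```text
t 10.23 pos [0.6401 0.1271 0.0137] w 0.0641510898550531 move [-0.0024 -0.0009  0.0017] [-0.07 -0.09  0.01] dist 0.003
```

Call:
step_arm --pt "-0.001 -0.001 0.001 0 0 0" --pt "-0.001 -0.001 0.001 0 0 0" --pt "-0.001 -0.001 0.001 0 0 0" --pt "-0.001 -0.001 0.001 0 0 0" --pt "-0.001 -0.001 0.001 0 0 0" --pt "-0.001 -0.001 0.001 0 0 0" --pt "-0.001 -0.001 0.001 0 0 0" --pt "-0.001 -0.001 0.001 0 0 0" --hand 1

```text
time_s: 10.9
eef_pos: [0.639, 0.1282, 0.0117]
tcp_rot: [-3.057, 0.722, -0.001]
contact_force: [0.1, -0.2, 1.8]
width: 0.0296
```

Call:
step_arm --pt "0 0 -0.01 0 0 0" --pt "0 0 -0.03 0 0 0" --pt "0 0 -0.06 0 0 0" --pt "0 0 -0.085 0 0 0" --pt "0 0 -0.1 0 0 0" --pt "0 0 -0.1 0 0 0" --pt "0 0 -0.1 0 0 0"

```text
time_s: 11.48
eef_pos: [0.6391, 0.1281, 0.1125]
tcp_rot: [-3.057, 0.722, -0.002]
contact_force: [1.1, -0.5, -0.9]
width: 0.0296
```

```bash
python3 p.py .5449 .2873 .11 -.0514
```

```text
t 11.48 pos [0.6391 0.1281 0.1125] w 0.029561613222181878 move [-0.1555 -0.1002  0.0024] [ -0.04  -0.08 -23.64] dist 0.185
```

Call:
step_arm --pt "-0.01 -0.007 0 0 0 -1.5" --pt "-0.03 -0.02 0 0 0 -4.5" --pt "-0.055 -0.035 0 0 0 -9" --pt "-0.08 -0.052 0 0 0 -13" --pt "-0.105 -0.068 0 0 0 -17" --pt "-0.13 -0.084 0 0 0 -20.5" --pt "-0.147 -0.095 0 0 0 -22.8" --pt "-0.155 -0.1 0.002 0 0 -23.6" --pt "-0.155 -0.1 0.002 0 0 -23.6" --pt "-0.155 -0.1 0.002 0 0 -23.6" --pt "-0.155 -0.1 0.002 0 0 -23.6" --pt "-0.155 -0.1 0.002 0 0 -23.6"

```text
time_s: 12.48
eef_pos: [0.5462, 0.2848, 0.1094]
tcp_rot: [3.139, -0.087, 0.001]
contact_force: [0.2, 0.4, -0.6]
width: 0.0294
```

```bash
python3 p.py .5449 .2873 .02 -.0514
```

```text
t 12.48 pos [0.5462 0.2848 0.1094] w 0.029430914277905614 move [-0.0014 -0.0025  0.0894] [ 0.07 -0.03 -0.23] dist 0.089
```

Call:
step_arm --pt "-0.001 -0.001 0.01 0 0 0" --pt "-0.001 -0.002 0.03 0 0 0" --pt "-0.001 -0.002 0.055 0 0 0" --pt "-0.001 -0.002 0.07 0 0 0" --pt "-0.001 -0.002 0.08 0 0 0" --pt "-0.001 -0.002 0.086 0 0 0" --pt "-0.001 -0.002 0.089 0 0 0" --pt "-0.001 -0.002 0.089 0 0 0" --pt "-0.001 -0.002 0.089 0 0 0" --pt "-0.001 -0.002 0.089 0 0 0"

```text
time_s: 13.32
eef_pos: [0.5447, 0.2894, 0.0215]
tcp_rot: [-3.14, 0.082, -0.002]
contact_force: [-0.0, -0.4, -1.3]
width: 0.0297
```

```bash
python3 p.py .5449 .2873 .0157 -.0514
```

```text
t 13.32 pos [0.5447 0.2894 0.0215] w 0.029686501929146954 move [0.0003 0.0021 0.0058] [-0.05 -0.08 -0.04] dist 0.006
```

Call:
step_arm --pt "0 0.001 0.003 0 0 0" --pt "0 0.001 0.0045 0 0 0" --pt "0 0.001 0.005 0 0 0" --pt "0 0.001 0.005 0 0 0" --pt "0 0.001 0.005 0 0 0"

```text
time_s: 13.73
eef_pos: [0.5441, 0.2879, 0.0157]
tcp_rot: [3.14, -0.082, 0.0]
contact_force: [-0.4, -1.0, 0.9]
width: 0.0301
```

Call:
step_arm --pt "0 0 0 0 0 0" --pt "0 0 0 0 0 0" --pt "0 0 0 0 0 0" --pt "0 0 0 0 0 0" --hand 0.12

```text
time_s: 14.07
eef_pos: [0.544, 0.2881, 0.0156]
tcp_rot: [-3.14, 0.082, -0.0]
contact_force: [-0.3, -0.3, -1.2]
width: 0.0406
```

Call:
step_arm --pt "0 0 -0.01 0 0 0" --pt "0 0 -0.03 0 0 0" --pt "0 0 -0.06 0 0 0" --pt "0 0 -0.085 0 0 0" --pt "0 0 -0.1 0 0 0" --pt "0 0 -0.1 0 0 0"

```text
time_s: 14.57
eef_pos: [0.5463, 0.2895, 0.1203]
tcp_rot: [-3.137, 0.082, -0.01]
contact_force: [0.9, 0.5, 0.5]
width: 0.0404
```

```bash
python3 p.py .478 .144 .10 -.28
```

```text
t 14.57 pos [0.5463 0.2895 0.1203] w 0.04041929355353686 move [-0.0608  0.1489  0.0193] [-0.28 -0.34 13.06] dist 0.162
```

Call:
step_arm --pt "-0.006 0.015 0 0 0 1" --pt "-0.015 0.04 0 0 0 3.5" --pt "-0.03 0.075 0.003 0 0 6.5" --pt "-0.043 0.11 0.007 0 0 9.5" --pt "-0.054 0.135 0.012 0 0 12" --pt "-0.06 0.148 0.015 0 0 13.1" --pt "-0.06 0.148 0.015 0 0 13.1" --pt "-0.06 0.148 0.015 0 0 13.1" --pt "-0.06 0.148 0.015 0 0 13.1" --pt "-0.06 0.148 0.015 0 0 13.1" --hand -0.4

```text
time_s: 15.4
eef_pos: [0.4771, 0.1449, 0.1007]
tcp_rot: [-3.11, 0.436, -0.001]
contact_force: [0.7, -0.3, -0.4]
width: 0.0643
```

```bash
python3 p.py .478 .144 .0118 -.28
```

```text
t 15.4 pos [0.4771 0.1449 0.1007] w 0.06431333189185219 move [0.0011 0.0007 0.0889] [-0.06 -0.03  0.08] dist 0.089
```

Call:
step_arm --pt "0.001 0 0.015 0 0 0" --pt "0.001 0 0.04 0 0 0" --pt "0.001 0 0.062 0 0 0" --pt "0.001 0 0.076 0 0 0" --pt "0.001 0 0.083 0 0 0" --pt "0.001 0 0.087 0 0 0" --pt "0.001 0 0.089 0 0 0" --pt "0.001 0 0.089 0 0 0" --pt "0.001 0 0.089 0 0 0" --pt "0.001 0 0.089 0 0 0"

```text
time_s: 16.23
eef_pos: [0.478, 0.1433, 0.0124]
tcp_rot: [-3.11, 0.439, -0.002]
contact_force: [0.3, 0.6, 0.8]
width: 0.0644
```

```bash
python3 p.py .478 .144 .0118 -.28
```

```text
t 16.23 pos [0.478  0.1433 0.0124] w 0.06439680186792039 move [-0.0002 -0.0006  0.0006] [-0.05 -0.08 -0.03] dist 0.001
```

Call:
step_arm --pt "0 0 0 0 0 0" --pt "0 0 0 0 0 0" --pt "0 0 0 0 0 0" --pt "0 0 0 0 0 0" --pt "0 0 0 0 0 0" --pt "0 0 0 0 0 0" --pt "0 0 0 0 0 0" --pt "0 0 0 0 0 0" --hand 1

```text
time_s: 16.9
eef_pos: [0.4775, 0.1433, 0.0116]
tcp_rot: [-3.11, 0.439, -0.001]
contact_force: [0.6, 0.5, 1.5]
width: 0.0277
```

Call:
step_arm --pt "0 0 -0.01 0 0 0" --pt "0 0 -0.03 0 0 0" --pt "0 0 -0.06 0 0 0" --pt "0 0 -0.085 0 0 0" --pt "0 0 -0.1 0 0 0" --pt "0 0 -0.1 0 0 0" --pt "0 0 -0.1 0 0 0"

```text
time_s: 17.48
eef_pos: [0.4774, 0.1429, 0.1122]
tcp_rot: [-3.11, 0.44, -0.002]
contact_force: [0.1, 0.2, -2.9]
width: 0.0278
```

```bash
python3 p.py .4585 .2919 .11 -.0514
```

```text
t 17.48 pos [0.4774 0.1429 0.1122] w 0.0278326858088221 move [-0.0595 -0.1379  0.0022] [ -0.02  -0.07 -13.14] dist 0.15
```

Call:
step_arm --pt "-0.005 -0.01 0 0 0 -1" --pt "-0.013 -0.03 0 0 0 -3" --pt "-0.025 -0.06 0 0 0 -6" --pt "-0.04 -0.093 0 0 0 -9" --pt "-0.052 -0.12 0 0 0 -11.5" --pt "-0.059 -0.136 0 0 0 -13.1" --pt "-0.06 -0.138 0.002 0 0 -13.1" --pt "-0.06 -0.138 0.002 0 0 -13.1" --pt "-0.06 -0.138 0.002 0 0 -13.1" --pt "-0.06 -0.138 0.002 0 0 -13.1" --pt "-0.06 -0.138 0.002 0 0 -13.1"

```text
time_s: 18.4
eef_pos: [0.4584, 0.2904, 0.1093]
tcp_rot: [3.139, -0.086, -0.0]
contact_force: [-0.3, 0.6, -2.7]
width: 0.0281
```

```bash
python3 - <<'E'
from h import *
plan(.4585,.2919,.02,-.0514)
cv2.imwrite("pics/side3.png",cv2.resize(optics.grab_frame("side")[200:480,50:400,::-1],None,fx=2,fy=2))
E
```

```text
t 18.4 pos [0.4584 0.2904 0.1093] w 0.02814190587522899 move [ 0.     -0.0016  0.0893] [ 0.07  0.01 -0.19] dist 0.089
```

View pics/side3.png

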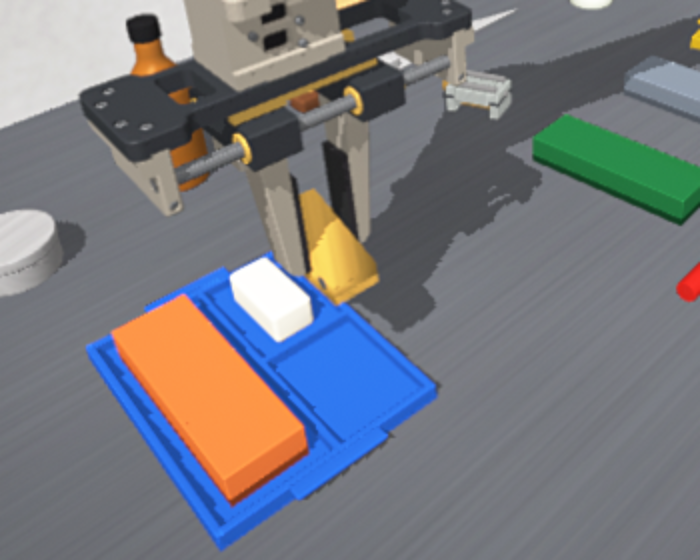

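The picture shows the orange stone (crop 210,400) and the white block (270,300) seated in their bays, and the wedge (335,260) held level. Lowering it now.

Call:
step_arm --pt "0 -0.001 0.01 0 0 0" --pt "0 -0.001 0.03 0 0 0" --pt "0 -0.001 0.055 0 0 0" --pt "0 -0.001 0.07 0 0 0" --pt "0 -0.001 0.08 0 0 0" --pt "0 -0.001 0.086 0 0 0" --pt "0 -0.001 0.089 0 0 0" --pt "0 -0.001 0.09 0 0 0" --pt "0 -0.001 0.09 0 0 0" --pt "0 -0.001 0.09 0 0 0"

```text
time_s: 19.28
eef_pos: [0.4585, 0.2936, 0.0203]
tcp_rot: [-3.14, 0.082, -0.002]
contact_force: [-0.1, -0.5, -1.8]
width: 0.0272
```

```bash
python3 p.py .4585 .2919 .0156 -.0514
```

```text
t 19.28 pos [0.4585 0.2936 0.0203] w 0.027242438101164005 move [0.     0.0018 0.0047] [-0.05 -0.07 -0.04] dist 0.005
```

Call:
step_arm --pt "0 0.001 0.002 0 0 0" --pt "0 0.001 0.0035 0 0 0" --pt "0 0.001 0.004 0 0 0" --pt "0 0.001 0.004 0 0 0" --pt "0 0.001 0.004 0 0 0"

```text
time_s: 19.7
eef_pos: [0.458, 0.2922, 0.0157]
tcp_rot: [3.14, -0.082, 0.0]
contact_force: [-0.1, 0.0, -1.1]
width: 0.0278
```

Call:
step_arm --pt "0 0 0.0005 0 0 0" --pt "0 0 0.0005 0 0 0" --pt "0 0 0 0 0 0" --pt "0 0 0 0 0 0" --hand 0.14

```text
time_s: 20.03
eef_pos: [0.4581, 0.2924, 0.0157]
tcp_rot: [-3.14, 0.082, -0.0]
contact_force: [-0.3, 0.0, 0.2]
width: 0.0394
```

Call:
step_arm --pt "0 0 -0.01 0 0 0" --pt "0 0 -0.03 0 0 0" --pt "0 0 -0.06 0 0 0" --pt "0 0 -0.085 0 0 0" --pt "0 0 -0.1 0 0 0" --pt "0 0 -0.1 0 0 0"

```text
time_s: 20.53
eef_pos: [0.4601, 0.2939, 0.1198]
tcp_rot: [-3.136, 0.082, -0.01]
contact_force: [1.2, -0.5, -0.3]
width: 0.0398
```

```bash
python3 p.py .4652 -.0015 .10 .0865
```

```text
t 20.53 pos [0.4601 0.2939 0.1198] w 0.03982131541774796 move [0.0203 0.2948 0.0187] [-0.23 -0.37 -7.93] dist 0.296
```

Now the green stone: the two candidates are top (306,281) and top (406,360). The first fits 150 x 50 mm and the second is far too small, so I take the first.

Call:
step_arm --pt "0.001 0.015 0 0 0 -0.5" --pt "0.003 0.045 0 0 0 -1.5" --pt "0.006 0.085 0 0 0 -2.5" --pt "0.009 0.125 0 0 0 -3.5" --pt "0.012 0.165 0 0 0 -4.5" --pt "0.015 0.205 0.005 0 0 -5.5" --pt "0.018 0.245 0.01 0 0 -6.5" --pt "0.02 0.275 0.015 0 0 -7.5" --pt "0.02 0.292 0.015 0 0 -7.9" --pt "0.021 0.294 0.015 0 0 -7.9" --pt "0.021 0.294 0.015 0 0 -7.9" --pt "0.021 0.294 0.015 0 0 -7.9" --hand -1

```text
time_s: 21.53
eef_pos: [0.4637, -0.0012, 0.1005]
tcp_rot: [-3.138, -0.136, -0.0]
contact_force: [0.0, 0.4, -0.3]
width: 0.0922
```

```bash
python3 p.py .4652 -.0015 .0115 .0865
```

```text
t 21.53 pos [ 0.4637 -0.0012  0.1005] w 0.09224905712740471 move [0.0015 0.0005 0.089 ] [-0.04 -0.    0.02] dist 0.089
```

Call:
step_arm --pt "0.001 0 0.015 0 0 0" --pt "0.001 0 0.04 0 0 0" --pt "0.001 0 0.062 0 0 0" --pt "0.001 0 0.076 0 0 0" --pt "0.001 0 0.083 0 0 0" --pt "0.001 0 0.087 0 0 0" --pt "0.001 0 0.089 0 0 0" --pt "0.001 0 0.089 0 0 0" --pt "0.001 0 0.089 0 0 0" --pt "0.001 0 0.089 0 0 0"

```text
time_s: 22.37
eef_pos: [0.4653, -0.0022, 0.0123]
tcp_rot: [3.139, 0.135, 0.002]
contact_force: [0.6, -0.3, 0.4]
width: 0.0922
```

Call:
step_arm --pt "0 0 0 0 0 0" --pt "0 0 0 0 0 0" --pt "0 0 0 0 0 0" --pt "0 0 0 0 0 0" --pt "0 0 0 0 0 0" --pt "0 0 0 0 0 0" --pt "0 0 0 0 0 0" --pt "0 0 0 0 0 0" --hand 1

```text
time_s: 23.03
eef_pos: [0.4646, -0.0025, 0.0116]
tcp_rot: [3.139, 0.135, -0.0]
contact_force: [0.2, 0.2, 0.2]
width: 0.0496
```

Call:
step_arm --pt "0 0 -0.01 0 0 0" --pt "0 0 -0.03 0 0 0" --pt "0 0 -0.06 0 0 0" --pt "0 0 -0.085 0 0 0" --pt "0 0 -0.1 0 0 0" --pt "0 0 -0.1 0 0 0" --pt "0 0 -0.1 0 0 0"

```text
time_s: 23.62
eef_pos: [0.4645, -0.0024, 0.112]
tcp_rot: [3.139, 0.135, 0.001]
contact_force: [-0.2, -0.5, -4.5]
width: 0.0496
```

```bash
python3 p.py .4773 -.3092 .11 .2278
```

```text
t 23.62 pos [ 0.4645 -0.0024  0.112 ] w 0.04957031349238844 move [-0.0135  0.3068  0.002 ] [ 0.01 -0.05 -8.13] dist 0.307
```

Call:
step_arm --pt "-0.001 0.012 0 0 0 -0.3" --pt "-0.002 0.037 0 0 0 -1" --pt "-0.004 0.075 0 0 0 -2" --pt "-0.006 0.115 0 0 0 -3" --pt "-0.007 0.155 0 0 0 -4" --pt "-0.009 0.195 0 0 0 -5" --pt "-0.01 0.235 0 0 0 -6" --pt "-0.012 0.27 0 0 0 -7" --pt "-0.013 0.294 0 0 0 -7.8" --pt "-0.0135 0.305 0 0 0 -8.1" --pt "-0.0135 0.307 0.002 0 0 -8.1" --pt "-0.0135 0.307 0.002 0 0 -8.1"

```text
time_s: 24.62
eef_pos: [0.4763, -0.3082, 0.1075]
tcp_rot: [-3.119, -0.355, 0.005]
contact_force: [-0.3, 0.5, -4.9]
width: 0.0498
```

Call:
step_arm --pt "0 0 0 0 0 0" --pt "0 0 0 0 0 0" --pt "0 0 0 0 0 0"

```text
time_s: 24.87
eef_pos: [0.4779, -0.3074, 0.1095]
tcp_rot: [-3.12, -0.36, 0.0]
contact_force: [-0.1, -0.2, -4.9]
width: 0.0497
```

```bash
python3 p.py .4773 -.3092 .02 .2278
```

```text
t 24.87 pos [ 0.4779 -0.3074  0.1095] w 0.04973824962450701 move [-0.001   0.0017  0.0895] [-0.05  0.    0.12] dist 0.09
```

Call:
step_arm --pt "-0.001 0.001 0.01 0 0 0" --pt "-0.001 0.001 0.03 0 0 0" --pt "-0.001 0.001 0.055 0 0 0" --pt "-0.001 0.001 0.07 0 0 0" --pt "-0.001 0.001 0.08 0 0 0" --pt "-0.001 0.001 0.086 0 0 0" --pt "-0.001 0.001 0.089 0 0 0" --pt "-0.001 0.001 0.09 0 0 0" --pt "-0.001 0.001 0.09 0 0 0" --pt "-0.001 0.001 0.09 0 0 0"

```text
time_s: 25.7
eef_pos: [0.4774, -0.311, 0.0204]
tcp_rot: [3.12, 0.356, 0.002]
contact_force: [-0.3, 0.2, -4.8]
width: 0.0496
```

```bash
python3 p.py .4773 -.3092 .0156 .2278
```

```text
t 25.7 pos [ 0.4774 -0.311   0.0204] w 0.04961085937393092 move [ 0.0003 -0.0018  0.0048] [ 0.07 -0.07 -0.03] dist 0.005
```

Call:
step_arm --pt "0 -0.001 0.002 0 0 0" --pt "0 -0.001 0.0035 0 0 0" --pt "0 -0.001 0.004 0 0 0" --pt "0 -0.001 0.004 0 0 0" --pt "0 -0.001 0.004 0 0 0"

```text
time_s: 26.12
eef_pos: [0.4765, -0.3096, 0.0156]
tcp_rot: [3.121, 0.356, 0.0]
contact_force: [-0.3, -0.2, -5.3]
width: 0.0498
```

Call:
step_arm --pt "0 0 0.0005 0 0 0" --pt "0 0 0.001 0 0 0" --pt "0 0 0.001 0 0 0"

```text
time_s: 26.37
eef_pos: [0.4766, -0.3096, 0.0156]
tcp_rot: [3.121, 0.356, -0.0]
contact_force: [-3.3, 2.2, 4.6]
width: 0.0498
```

Contact (positive vertical force). Release.

Call:
step_arm --pt "0 0 -0.0005 0 0 0" --pt "0 0 -0.0005 0 0 0" --pt "0 0 -0.0005 0 0 0" --pt "0 0 -0.0005 0 0 0" --hand -0.4

```text
time_s: 26.7
eef_pos: [0.4769, -0.3098, 0.0153]
tcp_rot: [3.121, 0.356, 0.001]
contact_force: [0.1, 0.4, -0.6]
width: 0.064
```

Call:
step_arm --pt "0 0 -0.01 0 0 0" --pt "0 0 -0.03 0 0 0" --pt "0 0 -0.06 0 0 0" --pt "0 0 -0.085 0 0 0" --pt "0 0 -0.1 0 0 0" --pt "0 0 -0.1 0 0 0"

```text
time_s: 27.2
eef_pos: [0.4789, -0.311, 0.1194]
tcp_rot: [3.117, 0.356, 0.009]
contact_force: [-0.3, -0.1, -0.1]
width: 0.0642
```

```bash
python3 p.py .6394 -.0035 .10 .365
```

```text
t 27.2 pos [ 0.4789 -0.311   0.1194] w 0.06421173371023274 move [ 0.2255 -0.2636  0.0193] [ 0.32 -0.29 -7.9 ] dist 0.347
```

Call:
step_arm --pt "0.01 -0.011 0 0 0 -0.5" --pt "0.027 -0.032 0 0 0 -1" --pt "0.052 -0.061 0 0 0 -2" --pt "0.078 -0.091 0 0 0 -3" --pt "0.104 -0.121 0 0 0 -4" --pt "0.13 -0.152 0 0 0 -5" --pt "0.156 -0.182 0.005 0 0 -6" --pt "0.182 -0.212 0.01 0 0 -7" --pt "0.207 -0.242 0.015 0 0 -7.5" --pt "0.222 -0.259 0.015 0 0 -8" --pt "0.226 -0.264 0.015 0 0 -8" --pt "0.226 -0.264 0.015 0 0 -8"

```text
time_s: 28.2
eef_pos: [0.6366, 0.0025, 0.0983]
tcp_rot: [-3.086, -0.581, 0.004]
contact_force: [0.6, -0.9, 0.5]
width: 0.065
```

Call:
step_arm --pt "0 0 0 0 0 0" --pt "0 0 0 0 0 0" --pt "0 0 0 0 0 0"

```text
time_s: 28.45
eef_pos: [0.6366, -0.0038, 0.0999]
tcp_rot: [3.089, 0.568, -0.001]
contact_force: [-1.2, 0.7, 0.0]
width: 0.0641
```

```bash
python3 p.py .6394 -.0035 .0125 .365; python3 - <<'E'
from h import *
cv2.imwrite("pics/top4.png",cv2.resize(optics.grab_frame("top")[150:350,240:500,::-1],None,fx=3,fy=3))
E
```

```text
t 28.45 pos [ 0.6366 -0.0038  0.0999] w 0.06411989376227278 move [0.0029 0.0006 0.0874] [ 0.05  0.06 -0.06] dist 0.087
```

View pics/top4.png

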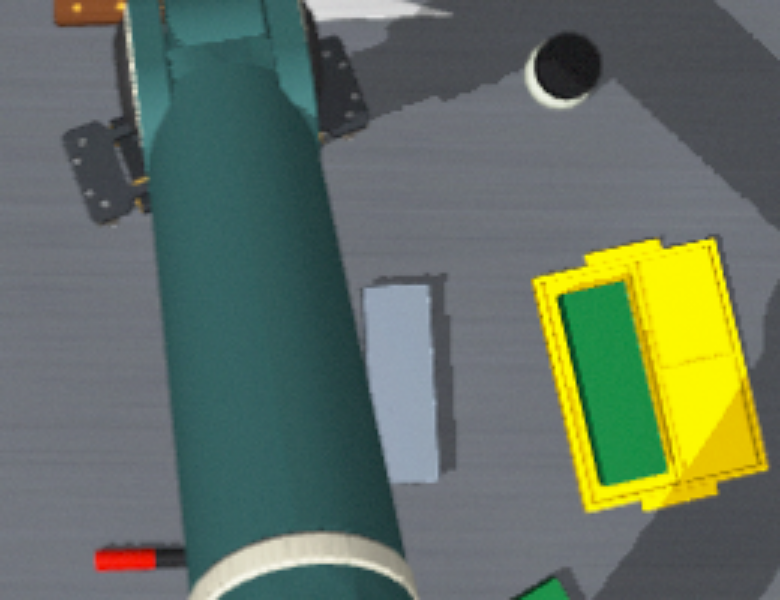

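The green stone (crop 612,385) lies in yellow's long bay. Next, the honing guide.

Call:
step_arm --pt "0.002 0 0.015 0 0 0" --pt "0.003 0 0.04 0 0 0" --pt "0.003 0 0.06 0 0 0" --pt "0.003 0 0.075 0 0 0" --pt "0.003 0 0.082 0 0 0" --pt "0.003 0 0.086 0 0 0" --pt "0.003 0 0.087 0 0 0" --pt "0.003 0 0.087 0 0 0" --pt "0.003 0 0.087 0 0 0" --pt "0.003 0 0.087 0 0 0"

```text
time_s: 29.33
eef_pos: [0.6408, -0.0004, 0.0141]
tcp_rot: [3.089, 0.573, 0.003]
contact_force: [-1.6, -0.2, -0.7]
width: 0.0644
```

```bash
python3 p.py .6394 -.0035 .0125 .365
```

```text
t 29.33 pos [ 0.6408 -0.0004  0.0141] w 0.06440849587420598 move [-0.0024  0.0024  0.0016] [ 0.04 -0.1   0.1 ] dist 0.004
```

Call:
step_arm --pt "-0.001 0.002 0.001 0 0 0" --pt "-0.001 0.002 0.001 0 0 0" --pt "-0.001 0.002 0.001 0 0 0" --pt "-0.001 0.002 0.001 0 0 0" --pt "-0.001 0.002 0.001 0 0 0" --pt "-0.001 0.002 0.001 0 0 0" --pt "-0.001 0.002 0.001 0 0 0" --pt "-0.001 0.002 0.001 0 0 0" --pt "-0.001 0.002 0.001 0 0 0" --hand 1

```text
time_s: 30.08
eef_pos: [0.64, -0.003, 0.0122]
tcp_rot: [3.088, 0.573, 0.0]
contact_force: [0.7, -1.8, 1.2]
width: 0.0334
```

Call:
step_arm --pt "0 0 -0.01 0 0 0" --pt "0 0 -0.03 0 0 0" --pt "0 0 -0.06 0 0 0" --pt "0 0 -0.085 0 0 0" --pt "0 0 -0.1 0 0 0" --pt "0 0 -0.1 0 0 0" --pt "0 0 -0.1 0 0 0"

```text
time_s: 30.67
eef_pos: [0.6399, -0.0022, 0.1127]
tcp_rot: [-3.089, -0.574, -0.002]
contact_force: [-0.2, 0.1, -2.4]
width: 0.0335
```

```bash
python3 p.py .5364 -.3673 .11 .2278
```

```text
t 30.67 pos [ 0.6399 -0.0022  0.1127] w 0.03354435313430788 move [-0.2277  0.3036  0.0025] [ 0.   -0.07  7.99] dist 0.38
```

Call:
step_arm --pt "-0.007 0.01 0 0 0 0.3" --pt "-0.022 0.03 0 0 0 1" --pt "-0.045 0.06 0 0 0 2" --pt "-0.069 0.092 0 0 0 2.5" --pt "-0.093 0.124 0 0 0 3" --pt "-0.117 0.156 0 0 0 4" --pt "-0.141 0.188 0 0 0 5" --pt "-0.165 0.22 0 0 0 6" --pt "-0.188 0.251 0 0 0 7" --pt "-0.208 0.278 0 0 0 7.5" --pt "-0.222 0.296 0.001 0 0 8" --pt "-0.228 0.304 0.002 0 0 8"

```text
time_s: 31.67
eef_pos: [0.5316, -0.3734, 0.1079]
tcp_rot: [3.122, 0.345, -0.007]
contact_force: [-0.3, 0.3, -2.4]
width: 0.0336
```

Call:
step_arm --pt "0 0 0 0 0 0" --pt "0 0 0 0 0 0" --pt "0 0 0 0 0 0" --pt "0 0 0 0 0 0"

```text
time_s: 32.0
eef_pos: [0.5372, -0.3654, 0.1098]
tcp_rot: [-3.119, -0.362, -0.0]
contact_force: [-0.4, 0.7, -1.6]
width: 0.0339
```

```bash
python3 - <<'E'
from h import *
plan(.5364,-.3673,.021,.2278)
cv2.imwrite("pics/side5.png",cv2.resize(optics.grab_frame("side")[100:300,330:560,::-1],None,fx=3,fy=3))
E
```

```text
t 32.0 pos [ 0.5372 -0.3654  0.1098] w 0.03390369584357516 move [-0.0012  0.0018  0.0888] [-0.09 -0.02  0.18] dist 0.089
```

View pics/side5.png

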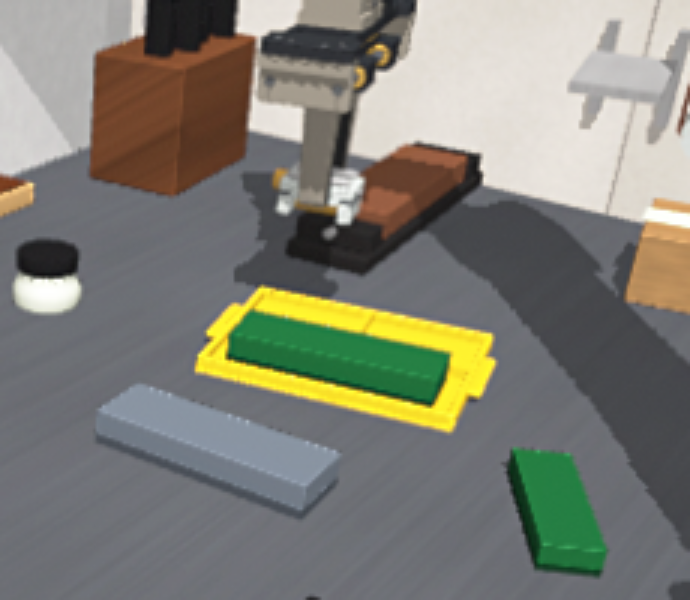

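The guide is held level (crop 320,195), and the green stone is seated in yellow. Lowering.

Call:
step_arm --pt "-0.001 0.001 0.01 0 0 0" --pt "-0.001 0.001 0.03 0 0 0" --pt "-0.001 0.001 0.055 0 0 0" --pt "-0.001 0.001 0.07 0 0 0" --pt "-0.001 0.001 0.08 0 0 0" --pt "-0.001 0.001 0.085 0 0 0" --pt "-0.001 0.001 0.088 0 0 0" --pt "-0.001 0.001 0.089 0 0 0" --pt "-0.001 0.001 0.089 0 0 0" --pt "-0.001 0.001 0.089 0 0 0"

```text
time_s: 32.88
eef_pos: [0.5359, -0.3698, 0.0221]
tcp_rot: [3.12, 0.356, 0.002]
contact_force: [-0.3, -1.2, -1.7]
width: 0.0335
```

```bash
python3 p.py .5364 -.3673 .0162 .2278
```

```text
t 32.88 pos [ 0.5359 -0.3698  0.0221] w 0.03349915530399939 move [ 0.001  -0.0023  0.0059] [ 0.07 -0.07 -0.03] dist 0.006
```

Call:
step_arm --pt "0.001 -0.001 0.003 0 0 0" --pt "0.001 -0.001 0.0045 0 0 0" --pt "0.001 -0.001 0.005 0 0 0" --pt "0.001 -0.001 0.005 0 0 0" --pt "0.001 -0.001 0.005 0 0 0"

```text
time_s: 33.3
eef_pos: [0.5362, -0.3681, 0.0163]
tcp_rot: [3.121, 0.356, 0.0]
contact_force: [-0.0, 0.9, -1.2]
width: 0.0335
```

Call:
step_arm --pt "0 0 0.0005 0 0 0" --pt "0 0 0.0005 0 0 0" --pt "0 0 0.0005 0 0 0"

```text
time_s: 33.55
eef_pos: [0.5362, -0.3681, 0.0162]
tcp_rot: [3.121, 0.356, 0.0]
contact_force: [-1.8, 1.3, 5.7]
width: 0.0334
```

Contact. Release and retreat.

Call:
step_arm --pt "0 0 -0.0005 0 0 0" --pt "0 0 -0.0005 0 0 0" --pt "0 0 -0.0005 0 0 0" --pt "0 0 -0.0005 0 0 0" --hand 0.05

```text
time_s: 33.88
eef_pos: [0.536, -0.3684, 0.0159]
tcp_rot: [3.121, 0.356, -0.0]
contact_force: [0.5, 0.1, -0.1]
width: 0.0438
```

Call:
step_arm --pt "0 0 -0.01 0 0 0" --pt "0 0 -0.03 0 0 0" --pt "0 0 -0.06 0 0 0" --pt "0 0 -0.1 0 0 0" --pt "0 0 -0.14 0 0 0" --pt "0 0 -0.18 0 0 0" --pt "0 0 -0.2 0 0 0" --pt "0 0 -0.2 0 0 0"

```text
time_s: 34.55
eef_pos: [0.5389, -0.37, 0.2235]
tcp_rot: [3.114, 0.355, 0.014]
contact_force: [0.2, -0.6, 0.8]
width: 0.0437
```

Call:
step_arm --pt "-0.33 0.15 0 0 0 0" --pt "-0.33 0.15 0 0 0 0" --pt "-0.33 0.15 0 0 0 0" --pt "-0.33 0.15 0 0 0 0" --pt "-0.33 0.15 0 0 0 0" --pt "-0.33 0.15 0 0 0 0" --pt "-0.33 0.15 0 0 0 0" --pt "-0.33 0.15 0 0 0 0" --pt "-0.33 0.15 0 0 0 0" --pt "-0.33 0.15 0 0 0 0"

```text
time_s: 35.38
eef_pos: [0.2395, -0.593, 0.2156]
tcp_rot: [3.122, 0.338, -0.007]
contact_force: [-1.4, 0.6, 0.2]
width: 0.0435
```

```bash
python3 - <<'E'
from h import *
import pickle
R=pickle.load(open("R.pkl","rb"))
B=box(.15,.05,.025)
F={n:optics.grab_frame(n) for n in P}
I={"orange_stone":(B,"blue"),"green_stone":(B,"yellow"),"dressing_block":(box(.06,.03,.025),"blue"),"angle_wedge":(box(.06,.028,.014,.034),"blue"),"honing_guide":(box(.054,.034,.03)+[(.035,0,.013)],"yellow"),"grey_stone":(B,None)}
for k,(V,t) in I.items():
    m={}
    for n in P:
        for a in spotter.regions_of(k,n):
            c=unproj(n,np.argwhere(a["pixels"])[:,::-1].mean(0),.016)[0]
            g=R[t or "grey"]
            if np.hypot(*(c[:2]-g[:2]))<.12 and a["conf"]>.3 and n not in m: m[n]=a["pixels"].astype(np.float32)
    for w in(list(m),["top"]):
        if not all(x in m for x in w) or not w: print(k,"missing",w);continue
        c=unproj(w[-1],np.argwhere(m[w[-1]])[:,::-1].mean(0),.02)[0]
        r=fit({n:m[n] for n in w},V,[c[0],c[1],g[2]],[g[2]],z=.004 if t else 0)
        d=r.x-g;cc,s=np.cos(g[2]),np.sin(g[2]);print(k,w,"in frame",cc*d[0]+s*d[1],-s*d[0]+cc*d[1],d[2],"cost",round(r.fun,2))
cv2.imwrite("pics/top6.png",cv2.resize(F["top"][90:390,110:510,::-1],None,fx=2,fy=2));cv2.imwrite("pics/side6.png",F["side"][:,:,::-1])
o=monitor.get_obs();print(o["time_s"],o["eef_pos"])
for b in spotter.tip_of("oil_bottle","top")[:1]:print("bottle",b["uv"])
E
```

```text
orange_stone ['side', 'top'] in frame -0.0009585778843646391 0.033031757579973765 0.0033522579364148597 cost 0.13
orange_stone ['top'] in frame -0.00029004705409312677 0.0343625376839729 0.004227234398303248 cost 0.04
green_stone ['side', 'top'] in frame 0.0005853671242857881 0.03364923712661996 -0.0007156006080539234 cost 0.18
green_stone ['top'] in frame 0.0007448029770439823 0.03454206011922028 -0.006454388621744633 cost 0.04
dressing_block ['side', 'top'] in frame 0.040847158682340075 -0.035870559757300094 0.008453974279637677 cost 0.41
dressing_block ['top'] in frame 0.04074875948733349 -0.03461455712832434 0.007112682086005108 cost 0.12
angle_wedge ['side', 'top'] in frame -0.04560332609587365 -0.03762040363174274 -0.03174750185122223 cost 0.28
angle_wedge ['top'] in frame -0.04623488397559249 -0.03655065623298949 -0.006054265231304742 cost 0.18
honing_guide ['side', 'top'] in frame 0.04302560479421911 -0.03792539580565534 -0.012520971606019449 cost 0.62
honing_guide ['top'] in frame 0.04382641807507496 -0.035473824690517665 0.03721127504073707 cost 0.17
grey_stone ['top'] in frame -0.0007532881994081415 0.000777350527412386 -0.005828216710481789 cost 0.04
grey_stone ['top'] in frame -0.0007532881994081415 0.000777350527412386 -0.005828216710481789 cost 0.04
36.0833 [ 0.2486 -0.5885  0.2161]
bottle [203.3, 159.7]
```

View pics/top6.png

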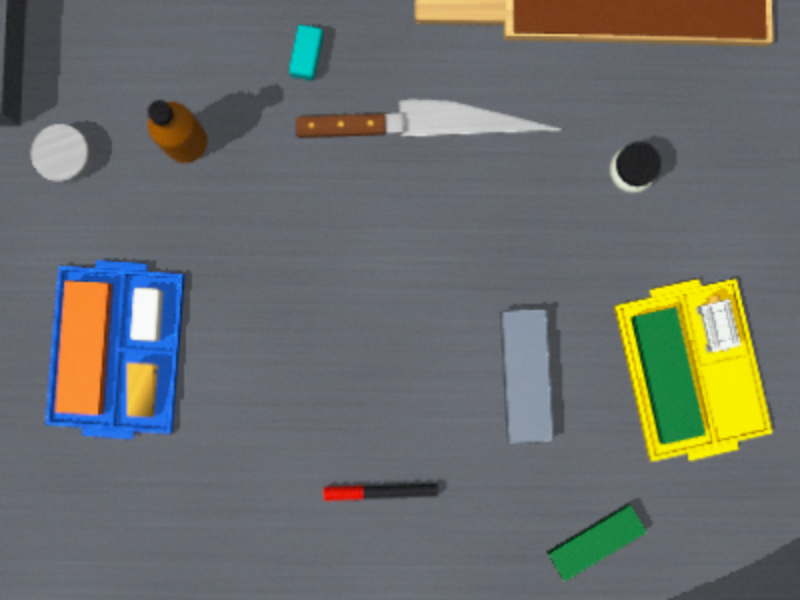

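View pics/side6.png

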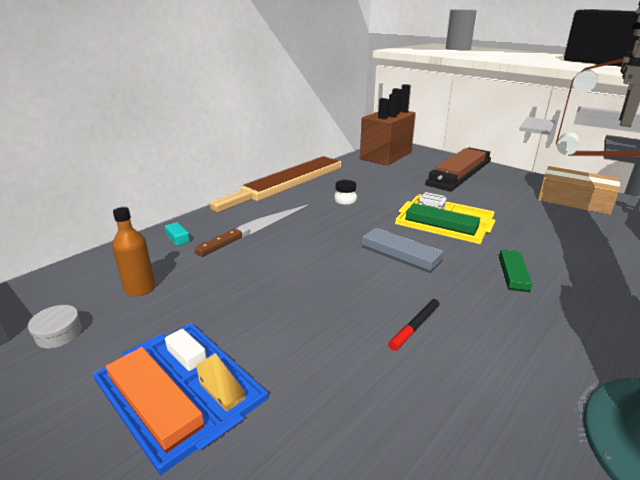

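Both pictures show all five things seated and level in their bays: orange at top crop (83,347), block (146,315), wedge (142,390), green (668,375) and guide (719,325). Grey stone, knife and bottle are where they were.

```bash
python3 -c "
from workcell import job
print(job.sign_off())"
```

```text
the job is handed in; nothing more can be done
None
```

Both kits are made up and the job is handed in at about 36 s. I have no verdict, as the hand-in reports none.

**Blue tray:** It holds the orange stone in the long bay, the white block in the +x small bay and the brass wedge in the −x one.

**Yellow tray:** It holds the 150 mm green stone in the long bay and the honing guide in the +x small bay. I left the smaller green stone and the turquoise block alone.

**Last checks:** Fits to the camera pictures put both stones within about 1.5 mm of their bay centres and the small things within about 4 mm, well inside the limits. All five look upright in both views.

**Bystanders:** The grey stone fits within about 1 mm of its start, in the top view only because the side view gave no match. The bottle's detected point differs by about 3 pixels, which is within the network's scatter. I checked the knife only by eye and saw no change.

**Weaker or disagreeing checks:**
- The top and side views differed by 1–3 mm throughout.
- The guide's combined two-view fit was the poorest, because the green stone partly hides it from the side. Its top-only fit and the picture agree that it is in place.
- Heights in the trays were judged only from contact force and tool height at release, not measured in the pictures.

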